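# Put the optical posts away in the graded rack

### The arm

A 6-joint arm with a two-finger parallel gripper is mounted at the origin on a cart in front of the work surface, level with it; the furniture and walls round the work are solid. World frame = base frame: x ahead of the robot, y to its left, z up, the work surface at z = 0. Lengths are in m, angles in rad, forces in N, time in s.
With the tool pointing down it reaches from about 0.275 to 0.875 m from the base axis. Payload 12.5 kg.
Tool frame: the origin (TCP) lies at the very end of the fingers, on their centre line; the grasp point (between the pads) lies 19 mm behind it; x points along the fingers, y is the direction in which the jaws open and shut, and the axes are right-handed (so a half turn about x gives the same grasp; the last joint's range is limited). The gripper opens to 85 mm and grips with 20 to 120 N. Pads are 22 mm wide; open, the fingers measure 114 mm over their backs; the gripper's body (76 mm by 85 mm) begins 54 mm behind the grasp point. The pads swing forward as they close: fully open they stand 13 mm farther back than shut.
Start: joints at [1.015, 0.351, 1.652, -0, 1.139, -0.085], TCP at [0.249, 0.49, 0.231] pointing down, gripper open.
Joint ranges: [-2.75, 2.75], [-0.79, 2.1], [0.01, 2.65], [-1.57, 4.71], [0.07, 3.14], [-2.87, 2.87]. Speed limits (rad/s): [2.22, 2.22, 2.79, 3.14, 3.14, 3.14].

### API

Orientations are given as a 3x3 rotation matrix whose columns are the frame's x, y, z axes.
In Python, from bench import manip gives the robot as it stands. Calls block until the motion is done:
- manip.move_ptp(position, orientation): joint-space move of the TCP to a pose.
- manip.move_l(position, attitude=None, max_speed=0.15): straight line of the TCP; attitude=None keeps the orientation; max_speed is the mean speed in m/s.
- manip.move_j(angles): joint-space move.
- manip.set_gripper(opening, effort=None): opening from 0.0 (shut) to 1.0 (fully open); effort is the grip in N (None keeps the last); returns when the fingers have stopped.
- manip.dwell(seconds).
- manip.inverse_kinematics(position, orientation): joint angles nearest the present ones, or None.
- manip.grab_frame(name): name is "scene" or "top" or "wrist"; returns (picture, depth): 420x560x3 uint8, red, green, blue; 420x560 float32, m along the optical axis (not along the pixel's ray), 0 where there is no reading.
- manip.get_calibration(name): a dict with "camera_matrix" (3x3 intrinsics, pixels), "R" (3x3) and "t" (3): a world point X has camera coordinates R X + t. Camera axes: x right, y down, z forward; pixel columns grow to the right and rows downward; lengths in m; the calibration is good to about 2 mm. A picture is of the moment at which its call begins: read the wrist's pose just before it. get_calibration takes no time and is no camera call; for the wrist camera it gives the pose at the moment of the call.
A pose or a line that the arm cannot do raises manip.Unreachable and nothing moves.
- manip.sign_off(): hands the job in, once; it reports no verdict.
Trained networks look in the newest picture that a camera, given by its name, has taken for a name from the list of things; names that differ only in an ending like _2 or _b are one class to them, and where a whole thing is asked for, a point or a joint stands for the part that bears it (a point fixed in the world has none). Each returns a list of dicts, best first, with "confidence" (0 to 1); they miss things now and then, are a little off and sometimes report something else, mostly with a low value. They report only what shows in the picture. A call takes as long as a camera call.
- manip.look_for(camera, name): "at" ([x, y, z] in m, in world coordinates, good to about 4 mm: the middle of the surface that is visible of it).
Readings, each from a call of its own:
- manip.current_time(): time.
- manip.current_qpos(): joint angles.
- manip.current_joint_vel(): joint speeds.
- manip.current_joint_torque(): joint torques, N m.
- manip.current_ee_pos(): TCP position.
- manip.current_tcp_rot(): TCP orientation.
- manip.current_force(): force on the tool from outside, world axes, zero at the start.
- manip.current_ft_torque(): the same for the moment, N m.
- manip.current_grip_width(): opening from 0.0 (shut) to 1.0 (fully open).
Only numpy, scipy, OpenCV 4.12 (cv2) and the standard library are available. Lean on these libraries where they do the work, as an engineer would, in place of code of your own. Each camera call takes 0.05 s, during which the arm holds its last target. There are 200 camera calls.

### The job

Put the four loose steel optical posts away in the post rack so that they lie in order of length, each in the bay made for its length: resting level in both V-blocks of that bay, between the fence and the end stop. Let go of each one and leave all four lying still.

Things in the scene. Friction and masses are not known exactly. Their poses are not given: they have to be found in the camera images.
- rack: Post rack, immovable: tapered dark plate 6 mm thick, 186 mm across its bays (50 mm apart), 104 to 190 along. Bays grow from 75 mm at its +y side to 150 mm at -y. Origin on the bench, midway between the middle bays; z up; x along the bays, from the aluminium fence (24 mm high, inner face at x = -88 mm) to the end stops. A microscope head juts out to world x 0.63, y 0.06 to 0.15.
- post_75: Plain stainless optical post lying on the bench, a round bar 12.7 mm in diameter and 75 mm long (75 g) with a shallow groove, cross hole and tapped ends; it rolls if pushed. Origin at its middle, on its axis; its x axis runs along the bar (6.35 mm above what it lies on at the start). Either end may go to either end of the bay.
- post_100: Plain stainless optical post lying on the bench, a round bar 12.7 mm in diameter and 100 mm long (100 g) with a shallow groove, cross hole and tapped ends; it rolls if pushed. Origin at its middle, on its axis; its x axis runs along the bar (6.35 mm above what it lies on at the start). Either end may go to either end of the bay.
- post_125: Plain stainless optical post lying on the bench, a round bar 12.7 mm in diameter and 125 mm long (125 g) with a shallow groove, cross hole and tapped ends; it rolls if pushed. Origin at its middle, on its axis; its x axis runs along the bar (6.35 mm above what it lies on at the start). Either end may go to either end of the bay.
- post_150: Plain stainless optical post lying on the bench, a round bar 12.7 mm in diameter and 150 mm long (150 g) with a shallow groove, cross hole and tapped ends; it rolls if pushed. Origin at its middle, on its axis; its x axis runs along the bar (6.35 mm above what it lies on at the start). Either end may go to either end of the bay.
- bay_75: Shortest bay: two aluminium V-blocks, centres 53 mm apart, each 8 mm thick, 24 mm wide, open between; 90 degree V, 20 mm wide at the lips, centres the post. Origin: where the middle of the seated 75 mm post lies, 21 mm above the bench, 1 mm below the lips; x along the bay, z up. Fence to end stop 89 mm, both about as high as the lips. Only this length rests on both blocks.
- bay_100: Second bay: two aluminium V-blocks, centres 78 mm apart, each 8 mm thick, 24 mm wide, open between; 90 degree V, 20 mm wide at the lips, centres the post. Origin: where the middle of the seated 100 mm post lies, 21 mm above the bench, 1 mm below the lips; x along the bay, z up. Fence to end stop 114 mm, both about as high as the lips. Only this length rests on both blocks.
- bay_125: Third bay: two aluminium V-blocks, centres 103 mm apart, each 8 mm thick, 24 mm wide, open between; 90 degree V, 20 mm wide at the lips, centres the post. Origin: where the middle of the seated 125 mm post lies, 21 mm above the bench, 1 mm below the lips; x along the bay, z up. Fence to end stop 139 mm, both about as high as the lips. Only this length rests on both blocks.
- bay_150: Longest bay: two aluminium V-blocks, centres 128 mm apart, each 8 mm thick, 24 mm wide, open between; 90 degree V, 20 mm wide at the lips, centres the post. Origin: where the middle of the seated 150 mm post lies, 21 mm above the bench, 1 mm below the lips; x along the bay, z up. Fence to end stop 164 mm, both about as high as the lips. Only this length rests on both blocks.

How it is judged:
By the outcome, as a careful person would: the job done as asked, in the order asked, and still so for the second after the job is handed in, with the robot touching nothing.
It also fails if it takes over 106 s, if anything falls off the work surface, if the arm or the gripper's body presses on something with over 40 N, if the wrist force passes 120 N, or if a joint passes its speed limit or range.

## Working session

There is one attempt and no reset: what is moved stays moved. The work goes in short steps, each a Python script; the robot and the scene stay as the last script left them, time stands still between calls to the robot, and variables do not carry over. Pictures are saved under pics/ and viewed, and the job is handed in when it is done.

```bash
mkdir -p pics; ls; python3 - <<'E'
from bench import manip as m
import cv2,numpy as np
for c in ["scene","top"]:
    p,d=m.grab_frame(c); cv2.imwrite(f"pics/{c}0.png",p[:,:,::-1]); np.savez(f"{c}0.npz",p=p,d=d,**m.get_calibration(c))
    for n in ["rack","post_75","post_100","post_125","post_150","bay_75","bay_100","bay_125","bay_150"]:
        for r in m.look_for(c,n)[:3]: print(c,n,np.round(r["at"],3),round(r["confidence"],2))
print(m.current_time(), m.get_calibration("top"))
E
```

```text
pics
scene rack [ 0.502 -0.159  0.005] 0.87
scene post_75 [0.443 0.202 0.007] 0.73
scene post_75 [0.464 0.09  0.012] 0.59
scene post_75 [ 0.436 -0.387  0.008] 0.45
scene post_100 [0.443 0.202 0.007] 0.73
scene post_100 [0.464 0.09  0.012] 0.59
scene post_100 [ 0.436 -0.387  0.008] 0.45
scene post_125 [0.443 0.202 0.007] 0.73
scene post_125 [0.464 0.09  0.012] 0.59
scene post_125 [ 0.436 -0.387  0.008] 0.45
scene post_150 [0.443 0.202 0.007] 0.73
scene post_150 [0.464 0.09  0.012] 0.59
scene post_150 [ 0.436 -0.387  0.008] 0.45
scene bay_75 [ 0.54  -0.114  0.013] 0.58
scene bay_75 [ 0.541 -0.229  0.015] 0.53
scene bay_75 [ 0.542 -0.176  0.015] 0.45
scene bay_100 [ 0.54  -0.114  0.013] 0.58
scene bay_100 [ 0.541 -0.229  0.015] 0.53
scene bay_100 [ 0.542 -0.176  0.015] 0.45
scene bay_125 [ 0.54  -0.114  0.013] 0.58
scene bay_125 [ 0.541 -0.229  0.015] 0.53
scene bay_125 [ 0.542 -0.176  0.015] 0.45
scene bay_150 [ 0.54  -0.114  0.013] 0.58
scene bay_150 [ 0.541 -0.229  0.015] 0.53
scene bay_150 [ 0.542 -0.176  0.015] 0.45
top rack [ 0.505 -0.147  0.006] 0.6
top post_75 [0.471 0.091 0.019
[... 262 characters left out ...]
09] 0.69
top post_125 [0.456 0.206 0.011] 0.49
top post_150 [0.471 0.091 0.019] 0.76
top post_150 [0.436 0.314 0.009] 0.69
top post_150 [0.456 0.206 0.011] 0.49
top bay_75 [ 0.547 -0.174  0.016] 0.41
top bay_100 [ 0.547 -0.174  0.016] 0.41
top bay_125 [ 0.547 -0.174  0.016] 0.41
top bay_150 [ 0.547 -0.174  0.016] 0.41
1.0 {'camera_matrix': array([[479.53102465,   0.        , 271.04336502],
       [  0.        , 479.53102465, 203.92419315],
       [  0.        ,   0.        ,   1.        ]]), 'R': array([[-0.02395833, -0.99969201, -0.00647141],
       [-0.98488018,  0.02471332, -0.17146509],
       [ 0.17157221,  0.00226555, -0.98516894]]), 't': array([-0.03144869,  0.50947543,  1.06587296])}
```

View pics/top0.png

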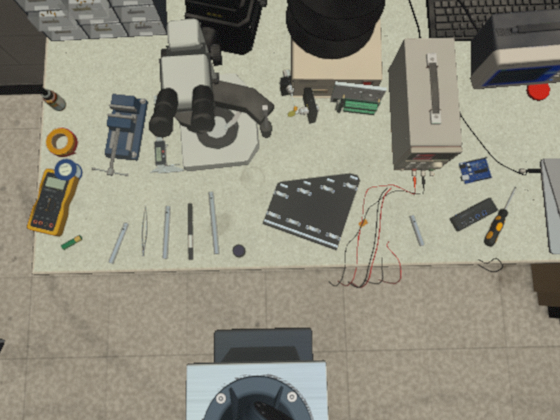

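View pics/scene0.png

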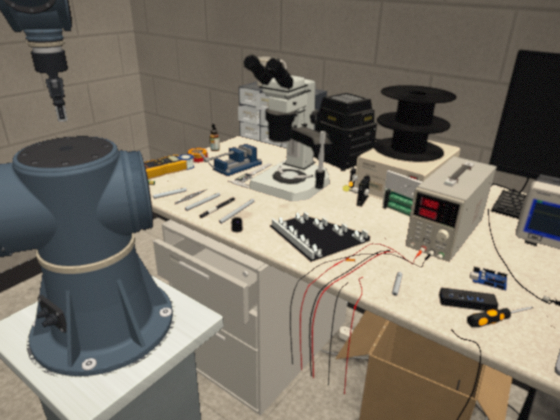

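The top view shows grey posts at about (118,242), (166,232), (213,222) and (416,230). Tweezers are at (144,230) and a black pen at (190,231). The rack is at (310,210), with its fence along the lower edge. I'll enlarge it.

```bash
python3 - <<'E'
import cv2,numpy as np
p=np.load("top0.npz")["p"][:,:,::-1]
a=cv2.resize(p[180:270,100:230],None,fx=6,fy=6,interpolation=cv2.INTER_CUBIC); cv2.imwrite("pics/a.png",a)
a=cv2.resize(p[160:260,250:370],None,fx=6,fy=6,interpolation=cv2.INTER_CUBIC); cv2.imwrite("pics/b.png",a)
a=cv2.resize(p[200:260,400:440],None,fx=6,fy=6,interpolation=cv2.INTER_CUBIC); cv2.imwrite("pics/c.png",a)
E
```

```text
(no output)
```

View pics/a.png

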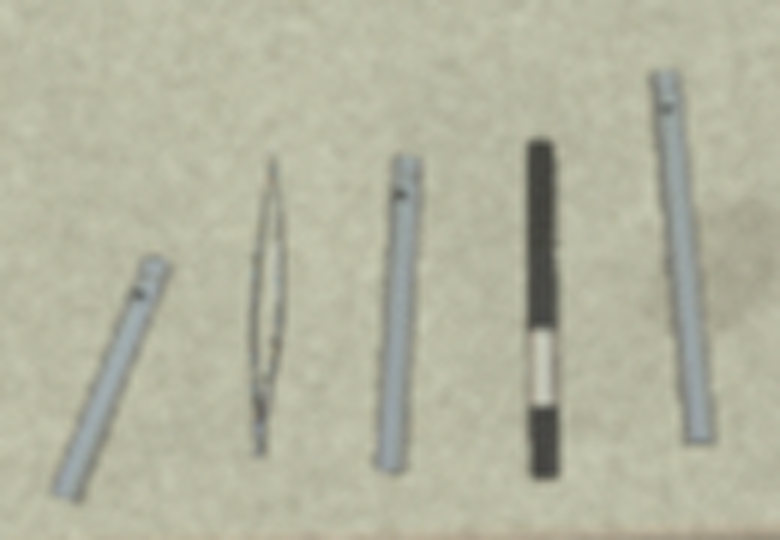

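View pics/b.png

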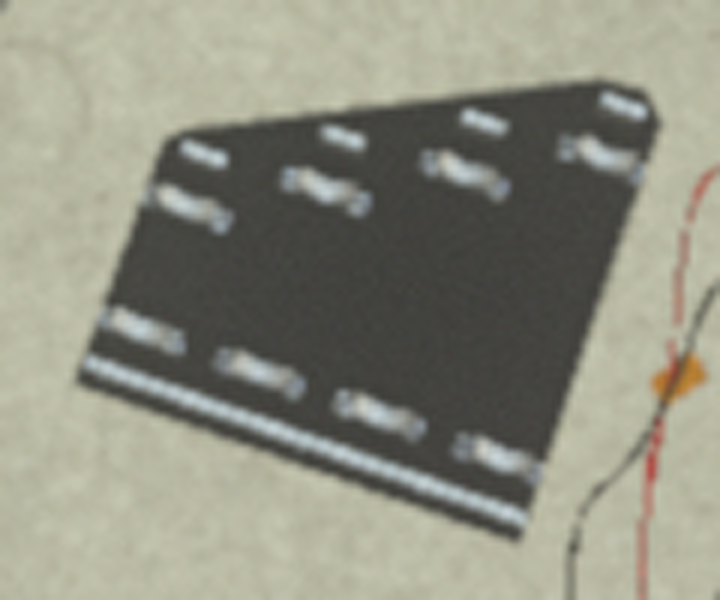

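View pics/c.png

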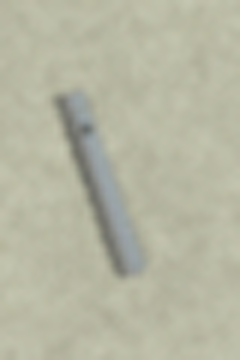

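The +y bay is the short one, and the posts left to right are 100, 125, 150 and 75. Next I compute poses from the pixels, then get a close wrist view of the rack.

```bash
cat > h.py <<'E'
from bench import manip as m
import cv2,numpy as np
from scipy.optimize import least_squares
def unproj(px,z,c):
    K,R,t=c["camera_matrix"],c["R"],c["t"]
    d=np.c_[np.atleast_2d(px),np.ones(len(np.atleast_2d(px)))]@np.linalg.inv(K).T@R
    o=-R.T@t
    return o+d*((z-o[2])/d[:,2:])
def fit_rack(px,c,x0=(0.5,-0.15,-0.3)):   # px: 8 block centres, low/high for 75,100,125,150
    W=unproj(px,0.018,c)[:,:2]
    M=np.array([[x,y] for y,h in zip((.075,.025,-.025,-.075),(-.017,.008,.033,.058)) for x in (-.070,h)])
    f=lambda q:(M@np.array([[np.cos(q[2]),np.sin(q[2])],[-np.sin(q[2]),np.cos(q[2])]])+q[:2]-W)
    s=least_squares(lambda q:f(q).ravel(),x0)
    return s.x,np.round(f(s.x)*1e3,1)
def rot(a,near=None):   # tool down, jaws across a bar with heading a
    y=np.array([-np.sin(a),np.cos(a),0]); x=np.array([0,0,-1.])
    if near is None: near=m.current_tcp_rot()[:,1]
    if y@near<0: y=-y
    return np.c_[x,y,np.cross(x,y)]
E
python3 - <<'E'
from h import *
c=np.load("top0.npz")
b=np.array([[143,330],[190,208],[260,372],[327,190],[380,415],[466,174],[500,457],[600,157]])/6+[250,160]
print(fit_rack(b,c))
a={100:[(155,260),(67,496)],125:[(406,158),(391,470)],150:[(665,72),(700,440)]}
for n,e in a.items():
    w=unproj(np.array(e)/6+[100,180],0.010,c); print(n,w.mean(0).round(4),np.linalg.norm(w[0]-w[1]).round(4),np.arctan2(*(w[0]-w[1])[1::-1]).round(3))
w=unproj(np.array([(71,94),(131,274)])/6+[400,200],0.010,c); print(75,w.mean(0).round(4),np.linalg.norm(w[0]-w[1]).round(4),np.arctan2(*(w[0]-w[1])[1::-1]).round(3))
print(m.current_tcp_rot().round(2))
q,_=fit_rack(b,c)
R=rot(q[2]);P=[q[0]-.06,q[1],.30]
print(m.inverse_kinematics(P,R),m.inverse_kinematics(P,rot(q[2]+np.pi,-R[:,1])))
m.move_ptp(P,R)
p,d=m.grab_frame("wrist"); k=m.get_calibration("wrist"); np.savez("w0.npz",p=p,d=d,**k); cv2.imwrite("pics/w0.png",p[:,:,::-1])
print(k,m.current_time())
E
```

```text
(array([ 0.52441193, -0.1440264 , -0.37000793]), array([[-0.1,  1. ],
       [ 0.9,  1.7],
       [-0.4, -0.1],
       [ 0.3,  0.5],
       [-0.4, -0.4],
       [ 0.4,  0.2],
       [-0.8, -0.9],
       [ 0.1, -2. ]]))
100 [0.4303 0.3178 0.01  ] 0.0974 -0.333
125 [0.4531 0.2051 0.01  ] 0.1236 -0.034
150 [0.4736 0.0932 0.01  ] 0.1477 0.09
75 [ 0.442 -0.386  0.01 ] 0.0739 0.248
[[ 0.    0.45  0.89]
 [-0.    0.89 -0.45]
 [-1.   -0.    0.  ]]
[-3.96500619e-01  1.65733474e-01  1.72028029e+00 -4.44089210e-16
  1.25557889e+00 -1.59728902e+00] [-3.96500619e-01  1.65733474e-01  1.72028029e+00 -4.44089210e-16
  1.25557889e+00  1.54430363e+00]
{'camera_matrix': array([[304.82799861,   0.        , 280.5015781 ],
       [  0.        , 304.82799861, 212.32099345],
       [  0.        ,   0.        ,   1.        ]]), 'R': array([[ 3.61852900e-01,  9.32234825e-01,  8.42340768e-04],
       [ 8.87131106e-01, -3.44622977e-01,  3.06974598e-01],
       [ 2.86462701e-01, -1.10332382e-01, -9.51717335e-01]]), 't': array([-0.0347499 , -0.52195572,  0.29701897])} 3.4417
```

View pics/w0.png

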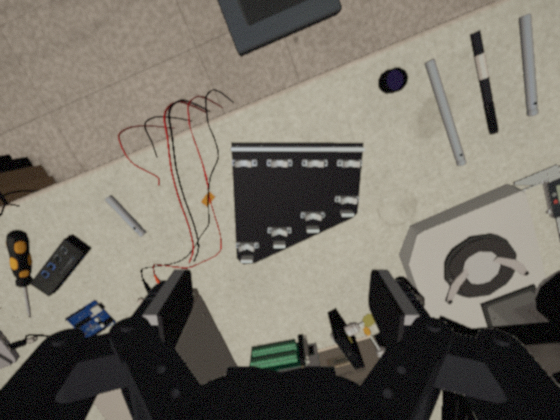

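The wrist view shows the rack at (300,200), fence at row 148, block pairs from 150 (left) to 75 (right). The 75 mm post is at (126,215). I'll cross-check the rack fit, then pick the 75 post with a close look first.

```bash
cat >> h.py <<'E'
def refine(c0,a0,L,tag):
    """close wrist look: bar from saturation-free colour + depth near expected place"""
    p,d=m.grab_frame("wrist"); k=m.get_calibration("wrist")
    K,R,t=k["camera_matrix"],k["R"],k["t"]
    cv2.imwrite(f"pics/{tag}.png",p[:,:,::-1]); np.savez(f"{tag}.npz",p=p,d=d,**k)
    v,u=np.indices(d.shape)
    W=((np.dstack([u,v,np.ones_like(u)])@np.linalg.inv(K).T)*d[...,None]-t)@R
    loc=W[...,:2]-c0; ax=np.array([np.cos(a0),np.sin(a0)]); s=loc@ax; n=loc@np.array([-ax[1],ax[0]])
    roi=(abs(s)<L/2+.02)&(abs(n)<.02)&(d>0)
    bg=np.median(W[...,2][(abs(s)<L/2+.02)&(abs(n)>.013)&(abs(n)<.02)&(d>0)])
    msk=(roi&(W[...,2]-bg>.005)).astype(np.uint8)
    r=p.astype(int); col=(roi&(r[...,2]-r[...,0]>-4)).astype(np.uint8)  # bluish steel v. yellowish bench
    out=[]
    for M in (msk,col):
        M=cv2.morphologyEx(M,cv2.MORPH_OPEN,np.ones((3,3)))
        nl,lab,st,_=cv2.connectedComponentsWithStats(M)
        if nl<2: out.append(None); continue
        i=1+np.argmax(st[1:,4]); px=np.argwhere(lab==i)[:,::-1].astype(float)
        q=unproj(px,.009,k)[:,:2]
        rc=cv2.minAreaRect((q*1e4).astype(np.float32)); B=cv2.boxPoints(rc)/1e4
        e=max((B[1]-B[0],B[2]-B[1]),key=np.linalg.norm); e=e*np.sign(e[0])
        out.append((*B.mean(0).round(4),round(float(np.arctan2(e[1],e[0])),3),*np.round(sorted(rc[1]),0)/1e4))
    print(tag,"bg",bg.round(4),"depth",out[0],"col",out[1],flush=True)
    return out
E
python3 - <<'E'
from h import *
k=np.load("w0.npz")
px=[[349,163],[347,203],[315,163],[313,219],[280,163],[279,234],[245,163],[247,249]]
print(fit_rack(np.array(px,float),k))
cv2.imwrite("pics/w0z.png",cv2.resize(k["p"][130:270,220:375,::-1],None,fx=4,fy=4,interpolation=cv2.INTER_CUBIC))
c=np.array([.442,-.386]);a=.248
m.move_ptp([*c,.12],rot(a)); print(m.current_qpos().round(2))
refine(c,a,.075,"p75")
E
```

```text
(array([ 0.52656049, -0.14251993, -0.37469718]), array([[ 3.2,  1.9],
       [-1.9,  2.4],
       [ 2. , -0.5],
       [-2.3,  0.8],
       [ 1.3, -1.6],
       [-1.3,  0.6],
       [ 0.7, -2.8],
       [-1.6, -0.7]]))
[-0.8   0.55  1.65  0.    0.94 -2.61]
p75 bg 0.2007 depth (np.float32(0.658), np.float32(-0.3341), -1.324, np.float64(0.0535), np.float64(0.2152)) col (np.float32(0.6452), np.float32(-0.2869), 0.765, np.float64(0.0592), np.float64(0.0783))
```

View pics/p75.png

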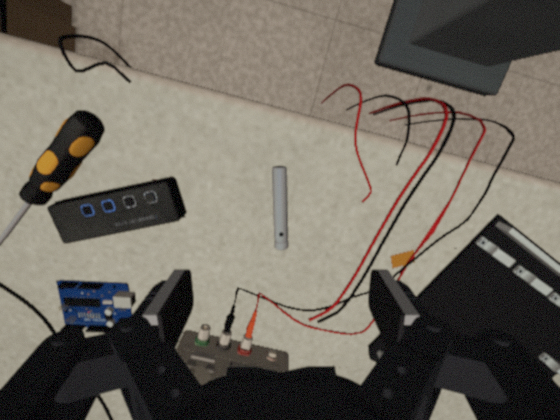

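View pics/w0z.png

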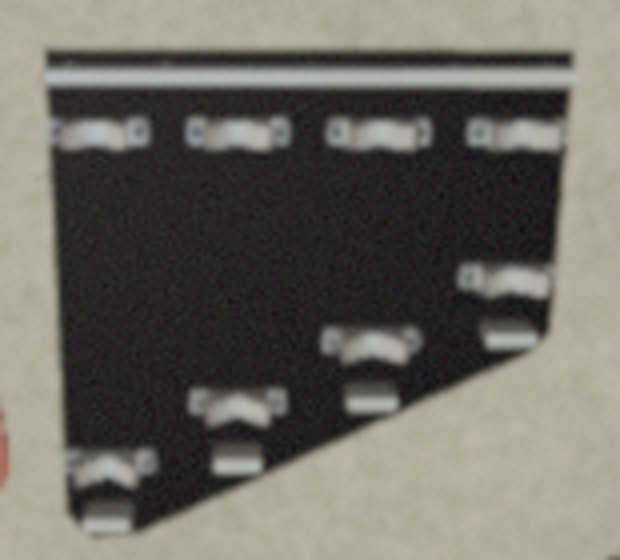

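The post is centred under the fingers at (280,207). The wider marks on the rack blocks are side faces, so I'll refit with the lip ears at z = 22 mm. The refine mask also caught a finger, so I'll limit it in z.

```bash
sed -i 's/(d>0)/(d>0)\&(W[...,2]<.04)/g' h.py; sed -i 's/def fit_rack(px,c,/def fit_rack(px,c,z=.018,/; s/unproj(px,0.018,c)/unproj(px,z,c)/' h.py
python3 - <<'E'
from h import *
k=np.load("w0.npz")
px=np.array([[516,133],[507,277],[379,132],[371,338],[238,132],[238,402],[99,133],[110,462]])/4+[220,130]
print(fit_rack(px,k,.022))
refine(np.array([.442,-.386]),.248,.075,"p75b")
k=np.load("p75b.npz")
w=unproj([[279.5,167],[281,249]],.0095,k); print(w.mean(0),np.linalg.norm(w[0]-w[1]),np.arctan2(*(w[1]-w[0])[1::-1]))
E
```

```text
(array([ 0.52279155, -0.14131897, -0.37063111]), array([[-0.4,  3.6],
       [ 0.9,  2.7],
       [-1.1,  1. ],
       [ 2. ,  0.1],
       [-1.6, -0.3],
       [ 1.5, -1.5],
       [-2.7, -2.1],
       [ 1.6, -3.5]]))
p75b bg 0.0004 depth (np.float32(0.4432), np.float32(-0.3853), 0.273, np.float64(0.0127), np.float64(0.0763)) col (np.float32(0.4401), np.float32(-0.3878), 0.248, np.float64(0.0051), np.float64(0.0655))
[ 0.44343191 -0.38502052  0.0095    ] 0.07509203829748233 0.26474826217690994
```

```bash
python3 - <<'E'
from h import *
m.move_ptp([.515,-.142,.14],rot(-.37))
p,d=m.grab_frame("wrist"); k=m.get_calibration("wrist"); np.savez("w1.npz",p=p,d=d,**k)
cv2.imwrite("pics/w1.png",cv2.resize(p[80:330,150:410,::-1],None,fx=2.4,fy=2.4,interpolation=cv2.INTER_CUBIC))
K,R,t=k["camera_matrix"],k["R"],k["t"]
v,u=np.indices(d.shape)
W=((np.dstack([u,v,np.ones_like(u)])@np.linalg.inv(K).T)*d[...,None]-t)@R
# rack-frame height map from depth
for o in ([.5244,-.144],):
    l=W[...,:2]-o; a=-.37
    x=l@[np.cos(a),np.sin(a)]; y=l@[-np.sin(a),np.cos(a)]
    s=(abs(x)<.12)&(abs(y)<.12)&(d>0)&(W[...,2]<.04)
    im=np.zeros((480,480)); im[((.12-x[s])*2000).astype(int),((.12-y[s])*2000).astype(int)]=W[...,2][s]
    im=cv2.dilate(im.astype(np.float32),np.ones((3,3)))
    im=np.clip(im*255/.03,0,255).astype(np.uint8)
    im=cv2.cvtColor(im,cv2.COLOR_GRAY2BGR)
    for yy,h in zip((.075,.025,-.025,-.075),(-.017,.008,.033,.058)):
        for xx in(-.07,h):
            q=(int((.12-yy)*2000),int((.12-xx)*2000)); cv2.rectangle(im,(q[0]-24,q[1]-8),(q[0]+24,q[1]+8),(0,0,255),1)
    cv2.line(im,(0,int(.208*2000)),(479,int(.208*2000)),(0,255,0),1)
    cv2.imwrite("pics/w1h.png",im)
print(m.current_time())
E
```

```text
5.75
```

View pics/w1.png

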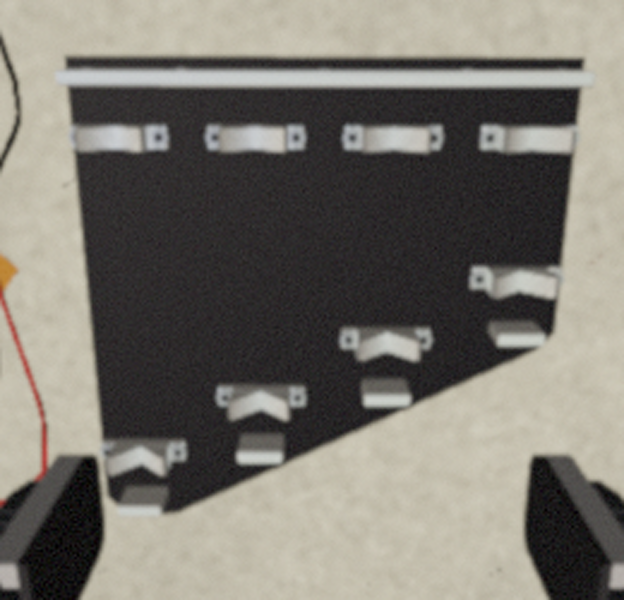

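View pics/w1h.png

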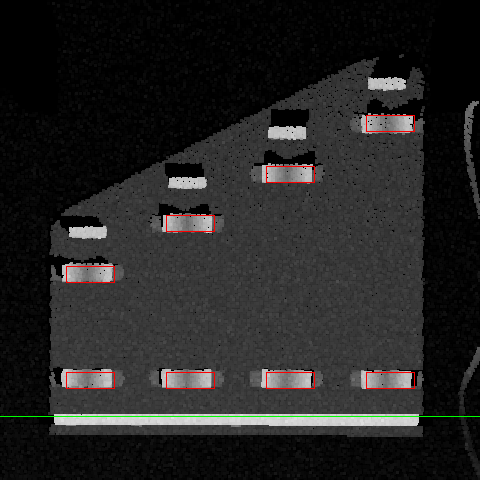

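The height map confirms the rack pose: (0.5247, -0.1432), heading -0.37, with block outlines within 1 mm. Now the 75 mm post.

```bash
cat >> h.py <<'E'
RK=np.array([.5247,-.1432,-.37]); NEAR=np.array([.362,.932,0])
BAY={75:(-.0435,.075),100:(-.031,.025),125:(-.0185,-.025),150:(-.006,-.075)}
def run(L,c,a):
    c=np.array(c); m.set_gripper(.5,40)
    m.move_ptp([*c,.12],rot(a,NEAR))
    o=refine(c,a,L/1000,f"pick{L}")[0]
    assert abs(o[4]-L/1000)<.006 and o[3]<.017 and np.hypot(o[0]-c[0],o[1]-c[1])<.01,o
    c=np.array(o[:2],float); a=o[2]
    m.move_ptp([*c,.05],rot(a,NEAR)); m.move_l([*c,.003],max_speed=.08)
    f0=m.current_force(); m.set_gripper(.05,60); print("grip",m.current_grip_width(),f0.round(1))
    m.move_l([*c,.10],max_speed=.2)
    print("lifted",m.current_grip_width(),m.current_force().round(2))
    x,y=BAY[L]; ca,sa=np.cos(RK[2]),np.sin(RK[2])
    b=RK[:2]+[ca*x-sa*y,sa*x+ca*y]
    m.move_ptp([*b,.10],rot(RK[2],NEAR)); m.move_l([*b,.035],max_speed=.12); m.move_l([*b,.0185],max_speed=.04)
    print("down",m.current_force().round(2)); m.set_gripper(.35); m.dwell(.2)
    m.move_l([*b,.12],max_speed=.2)
    p,d=m.grab_frame("wrist"); cv2.imwrite(f"pics/placed{L}.png",p[:,:,::-1]); np.savez(f"placed{L}.npz",p=p,d=d,**m.get_calibration("wrist"))
    print(m.current_time())
E
python3 -c "
from h import *
run(75,(.4432,-.3853),.268)"
```

```text
pick75 bg 0.0004 depth (np.float32(0.4436), np.float32(-0.3852), 0.273, np.float64(0.0123), np.float64(0.0767)) col (np.float32(0.4223), np.float32(-0.3918), 0.267, np.float64(0.0051), np.float64(0.0269))
grip 0.11192581522157158 [-0.3  0.4  0.4]
lifted 0.1167152343096308 [ 0.69  0.46 -1.71]
down [0.92 5.07 4.17]
13.2083
```

View pics/placed75.png

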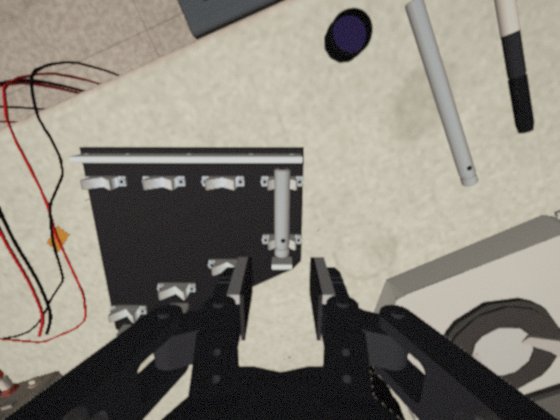

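The 75 post lies in both V-blocks of its bay, (282,170) to (283,255), between fence and stop. Next is the 100.

```bash
cat >> h.py <<'E'
def check(tag,L):
    k=np.load(tag+".npz"); d=k["d"]; v,u=np.indices(d.shape)
    W=((np.dstack([u,v,np.ones_like(u)])@np.linalg.inv(k["camera_matrix"]).T)*d[...,None]-k["t"])@k["R"]
    l=W[...,:2]-RK[:2]; a=RK[2]; x=l@[np.cos(a),np.sin(a)]; y=l@[-np.sin(a),np.cos(a)]
    bx,by=BAY[L]; s=(abs(x-bx)<L/2e3+.003)&(abs(y-by)<.012)&(d>0)&(W[...,2]>.0245)&(W[...,2]<.032)
    X,Y,Z=x[s]-bx,y[s]-by,W[...,2][s]
    E=lambda q:(np.median(Y[q]).round(4),np.percentile(Z[q],90).round(4))
    print(L,"x ends",np.percentile(X,[.5,99.5]).round(4),"far/near (y,top z)",E(X>L/4e3),E(X<-L/4e3),"want top .0274",len(X))
E
python3 -c "
from h import *
check('placed75',75)
run(100,(.4303,.3178),-.333)
check('placed100',100);check('placed100',75)"
```

```text
75 x ends [-0.0388  0.0352] far/near (y,top z) (np.float64(0.0013), np.float64(0.0272)) (np.float64(0.0012), np.float64(0.0275)) want top .0274 1033
pick100 bg 0.0003 depth (np.float32(0.4308), np.float32(0.3201), -0.357, np.float64(0.0127), np.float64(0.1019)) col (np.float32(0.4255), np.float32(0.321), -0.378, np.float64(0.0053), np.float64(0.0883))
grip 0.11485751575784406 [-0.4  0.1 -0.1]
lifted 0.1138793538434317 [-0.73 -0.29 -1.67]
down [0.85 5.04 3.78]
21.2167
100 x ends [-0.0506  0.0474] far/near (y,top z) (np.float64(0.0014), np.float64(0.0274)) (np.float64(0.0013), np.float64(0.0275)) want top .0274 1373
75 x ends [-0.0387  0.0354] far/near (y,top z) (np.float64(0.0002), np.float64(0.0275)) (np.float64(0.0006), np.float64(0.0276)) want top .0274 1106
```

View pics/placed100.png

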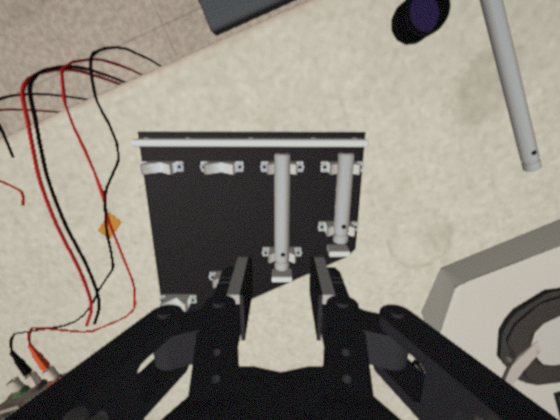

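Both are level and within 2 mm axially. The seated posts show a 1.2 mm lateral bias, so I correct for it and do the last two.

```bash
sed -i 's/RK=np.array(.*); NEAR/RK=np.array([.5257,-.1424,-.37]); NEAR/' h.py
python3 -c "
from h import *
run(125,(.4531,.2051),-.034)
check('placed125',125)
run(150,(.4736,.0932),.09)
m.move_l(m.current_ee_pos()+[-.03,.03,.05],max_speed=.2)
p,d=m.grab_frame('wrist'); np.savez('fin.npz',p=p,d=d,**m.get_calibration('wrist')); cv2.imwrite('pics/fin.png',p[:,:,::-1])
for L in BAY: check('fin',L)
"
```

```text
pick125 bg 0.0003 depth (np.float32(0.4539), np.float32(0.2077), -0.04, np.float64(0.0122), np.float64(0.1265)) col (np.float32(0.4474), np.float32(0.2064), -0.057, np.float64(0.0057), np.float64(0.1105))
grip 0.11512847949396186 [-1.  -0.2  0.8]
lifted 0.11704810345678802 [-0.37  1.07 -2.8 ]
down [-0.7  -0.75 -1.38]
28.7833
125 x ends [-0.0638  0.0594] far/near (y,top z) (np.float64(-0.0003), np.float64(0.0273)) (np.float64(-0.0001), np.float64(0.0275)) want top .0274 1739
pick150 bg 0.0004 depth (np.float32(0.4738), np.float32(0.0947), 0.097, np.float64(0.0125), np.float64(0.1507)) col (np.float32(0.4933), np.float32(0.0956), 0.085, np.float64(0.0051), np.float64(0.0944))
grip 0.1178774017462958 [0.1 0.4 0. ]
lifted 0.1115590449341219 [ 0.07 -0.52 -1.54]
down [-1.   -1.41 -0.95]
35.9167
75 x ends [-0.0388  0.035 ] far/near (y,top z) (np.float64(-0.0014), np.float64(0.0275)) (np.float64(-0.0013), np.float64(0.0278)) want top .0274 778
100 x ends [-0.0512  0.0477] far/near (y,top z) (np.float64(-0.001), np.float64(0.0275)) (np.float64(-0.0007), np.float64(0.0278)) want top .0274 980
125 x ends [-0.0632  0.0573] far/near (y,top z) (np.float64(-0.0039), np.float64(0.0268)) (np.float64(-0.0003), np.float64(0.0277)) want top .0274 1002
150 x ends [-0.0758  0.0718] far/near (y,top z) (np.float64(-0.0003), np.float64(0.0272)) (np.float64(0.0004), np.float64(0.0275)) want top .0274 1334
```

View pics/fin.png

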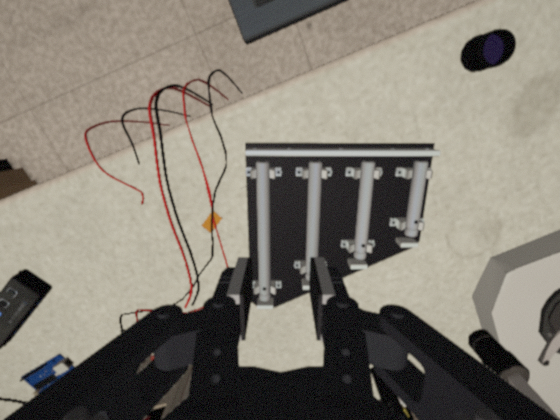

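All four posts are in their bays. The 125's far end is partly hidden by a finger at (320,270), so I'll take one clear look before handing in.

```bash
python3 -c "
from h import *
m.move_ptp([.50,-.13,.20],rot(-.37,NEAR)); m.set_gripper(1.0); m.dwell(.5)
p,d=m.grab_frame('wrist'); np.savez('fin2.npz',p=p,d=d,**m.get_calibration('wrist')); cv2.imwrite('pics/fin2.png',cv2.resize(p[100:320,170:420,::-1],None,fx=2.6,fy=2.6,interpolation=cv2.INTER_CUBIC))
for L in BAY: check('fin2',L)
print(m.current_time())"
```

```text
75 x ends [-0.0391  0.035 ] far/near (y,top z) (np.float64(-0.0006), np.float64(0.028)) (np.float64(-0.0005), np.float64(0.028)) want top .0274 702
100 x ends [-0.0508  0.0476] far/near (y,top z) (np.float64(-0.0001), np.float64(0.0279)) (np.float64(-0.0002), np.float64(0.0282)) want top .0274 899
125 x ends [-0.0633  0.0598] far/near (y,top z) (np.float64(0.0001), np.float64(0.028)) (np.float64(0.0005), np.float64(0.028)) want top .0274 1062
150 x ends [-0.0759  0.0724] far/near (y,top z) (np.float64(0.0005), np.float64(0.0277)) (np.float64(0.0009), np.float64(0.0279)) want top .0274 1239
37.9583
```

View pics/fin2.png

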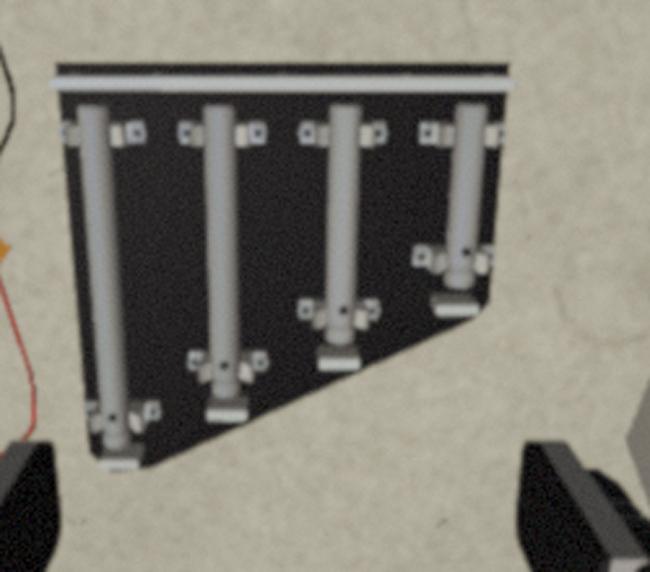

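The clear view shows all four posts (columns 100, 220, 345 and 465) level in both V-blocks, between the fence and the end stops.

```bash
python3 -c "
from bench import manip as m
m.sign_off()"
```

```text
the job is handed in; nothing more can be done
```

All four posts are in the rack, each in the bay for its length, with 75 mm at the +y side and 150 mm at -y. I let go of each one, moved the gripper clear and handed the job in; the last clock reading, just before that, was 38 s of the 106 s allowed.

- **Last check:** a depth and picture check from above showed every post level, with its two ends within 0.3 mm of each other in height. Each was centred across its V within 1 mm and about 1–2 mm toward the fence along its bay. They all lie clear of the fence and the end stops.
- **One reading that disagreed:** an earlier view put the far end of the 125 mm post about 4 mm off to the side. A finger partly hid it there, and the clear view showed it correctly placed.
- **Heights:** tops in the final view read about 0.5 mm high for all four, from a higher viewpoint. I took that as camera error, since closer views read 27.2–27.6 mm against the expected 27.4 mm.
- **Rack position:** the first two posts seated with about 5 N of side force because my rack estimate was 1.2 mm off. I corrected it before placing the last two.

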